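Park the rolling graver caddy in its bay on the engraver's bench

ROBOT

A 6-joint arm with a two-finger parallel gripper is mounted at the origin on the work surface. World frame = base frame: x ahead of the robot, y to its left, z up, the work surface at z = 0. Lengths are in m, angles in rad, forces in N, time in s.
With the tool pointing down it reaches from about 0.3 to 0.875 m from the base axis. Payload 6.4 kg.
Tool frame: the origin (TCP) lies midway between the tips of the shut fingers; the grasp point (between the pads) lies 19 mm behind it; z points along the fingers, y is the line along which they close (so a half turn about z gives the same grasp; the last joint's range is limited). The gripper opens to 85 mm and grips with 20 to 120 N. Pads are 22 mm wide; open, the fingers measure 114 mm over their backs; the gripper's body (76 mm by 85 mm) begins 54 mm behind the grasp point. The pads swing forward as they close: fully open they stand 13 mm farther back than shut.
Start: joints at [-1.519, 0.181, 1.607, -0, 1.354, -0.206], TCP at [0.147, -0.556, 0.231] pointing down, gripper open.
Joint ranges: [-2.99, 2.99], [-0.89, 2.07], [0.3, 2.58], [-1.14, 4.28], [0, 2.63], [-3.12, 3.12]. Speed limits (rad/s): [2.57, 2.57, 3.01, 3.14, 3.14, 3.14].

INTERFACE

Orientations are given as a unit quaternion [w, x, y, z].
In Python, from bench import ctrl gives the robot as it stands. The module is installed in compiled form; this text tells all that it offers.
- The arm moves only by the tool move_arm, never from a script. Its argument "plan" is one flat list of numbers, 6 for each row, row after row: the shift along the world's x, y, z in units of 50 mm (1.0 is 50 mm), then the turn, a rotation vector about the world's x, y, z in rad. A call has 1 to 10 rows; each row is the pose to reach, as a shift and turn from the pose commanded when the call began; what a row does not reach only later rows make up. A row lasts 1/8 s, in which the tool goes at most 62.5 mm and 10.7 degrees, less where a joint would pass 70% of its speed; a pose out of reach is approached as far as the arm can. A call with a gripper value outside its range is refused whole. "grip" is the finger opening in mm, from 0 to 85.4, set as the call begins (left out, the last holds). The fingers move at their own pace and stop on an object; the grip force is fixed at half the most. Time passes only in rows, so rows that repeat a pose let the fingers close. It gives the time, the measured TCP pose, the force, the opening and the grip force at its end, in the units of the state.
- ctrl.get_obs(): the state, without advancing time (a new reading comes with each control period).
- ctrl.camera(name): name is "scene" or "side" or "wrist"; returns a dict with "pixels" (420x560x3 uint8, red, green, blue), "fx", "fy", "cx", "cy" (pixels), "dist_coeffs" ([k1, k2, p1, p2, k3] as OpenCV has them; the pictures are not rectified), "origin" and "attitude" of the camera in the world. Camera axes: x right, y down, z forward; pixel columns grow to the right and rows downward; lengths in m; the calibration is good to about 2 mm. A picture is of the moment at which its call begins. There is no depth.
- ctrl.hand_in(): hands the job in; it is judged then, once.
The state is a dict: "time_s": time; "q": joint angles; "dq": joint speeds; "joint_efforts": joint torques, N m; "eef_pos": TCP position; "eef_rot": TCP orientation; "wrist_force": force on the tool from outside, world axes, zero at the start; "torque": the same for the moment, N m; "opening": opening from 0.0 (shut) to 1.0 (fully open); "grasp_force": force on a finger pad.
Only numpy, scipy, OpenCV 4.12 (cv2) and the standard library are available. Lean on these libraries where they do the work, as an engineer would, in place of code of your own. Each camera call takes 0.05 s, during which the arm holds its last target. There are 200 camera calls.

TASK

Push the little wheeled graver caddy forward until both front castors have swung round and trail straight behind their pivots, then steer it, rolling on its wheels, nose first into the yellow-taped bay. Press its rubber nose lightly and steadily against the cork pad of the stop for a moment, never ramming it, and leave the caddy standing there, central in the bay and square to it, castors still trailing straight. Do not lift the caddy off the bench or shift anything else.

Things in the scene. Friction and masses are not known exactly. Their poses are not given: they have to be found in the camera images.
- caddy: Wooden tray on four wheels, 0.5 to 1 kg, 170 x 110 mm, rim 80 mm above the bench (fixed graver rack inside: top 102 mm, 40 mm ahead of centre). Origin at bench level under its centre; +x forward (rubber nose), +y its left, z up. Rear wheels on a fixed axle 60 mm behind centre; castors pivot 55 mm ahead, 40 mm to either side. Wheels 28 mm across; rolls with under 1 N once the castors trail.
- push_bar (a point): Middle of the red push bar at the rear: round, 12 mm thick, 112 mm long across the caddy (y), axis 110 mm above the bench, 100 mm behind the caddy's centre, on a thin post near each end (96 mm free between). Can be pinched from above or pushed from behind; the tray's rear wall top is 30 mm lower and 15 mm ahead of it.
- nose (a point): Front-most point of the caddy's black rubber nose, an upright half-round of 12 mm radius: 97 mm ahead of the caddy's centre, 65 mm above the bench; it spans 52 to 78 mm in height.
- castor_left_wheel (a point): Centre of the wheel of the front left castor, 14 mm above the bench, 18 mm from its upright pivot at x 55, y 40 mm in the caddy's frame. Trailing straight, it lies behind the pivot, at x 37 mm in the caddy's frame; within 27 degrees of that counts as straight.
- castor_right_wheel (a point): The same for the front right castor (pivot at x 55, y -40 mm in the caddy's frame). The castors start turned at random, the left one always well off straight; they come round after about 80 mm of forward rolling.
- bay: Fixed parking bay: yellow tape lines 134 mm apart, 240 mm long, lead to a dark wood stop 110 mm wide, 90 mm high. Origin on the bench, mid foot of the wood's front; +x into the stop (bay at -x), y across. On that front a cork pad (80 mm wide, 25 to 85 mm up) is clamped, its face 4 to 24 mm proud: unyielding, differs each time, not measured. It must feel 4 N or more for 0.3 s, never over 12 N.
- drink_can: Blue drink can, 58 mm in diameter, 150 mm high, standing; a bystander. Origin under its centre.
- hammer: Hammer, 260 mm long, lying on the bench; a bystander.
- oilstone: Blue oilstone, 100 x 40 x 25 mm, beside the bay; a bystander. Origin under its centre.
- coin_blank: Copper blank, a disc of 40 mm diameter, 12 mm high, on the other side of the bay; a bystander. Origin under its centre.
- graver: Spare graver, about 115 mm long, wooden mushroom handle, lying on the bench; a bystander.
There are look-alikes about, which are no part of the job. What is shaped like the caddy but green is not meant.

How it is judged:
By the outcome, as a careful person would: the job done as asked, in the order asked, and still so for the second after the job is handed in, with the robot touching nothing.
It also fails if it takes over 64 s, if anything falls off the work surface, if the arm or the gripper's body presses on something with over 40 N, if the wrist force passes 120 N, or if a joint passes its speed limit or range.

## Working session

There is one attempt and no reset: what is moved stays moved. The work goes in short steps, Python scripts to look and compute and a tool call to move; the robot and the scene stay as the last step left them, time stands still between calls to the robot, and variables do not carry over. Pictures are saved under pics/ and viewed, at most 10 in all, crops included, and the job is handed in when it is done.

Besides the shell and the picture viewer there is one more tool, called as name(argument=value, ...) on one line, values as JSON. move_arm: Moves the arm, as the interface text tells. Its arguments: {"type":"object","properties":{"plan":{"type":"array"},"grip":{"type":"number"}},"required":["plan"]}

```bash
mkdir -p pics; cat > h.py <<'E'
import numpy as np, cv2
from scipy.spatial.transform import Rotation as R
from bench import ctrl
def cam(n):
    c=ctrl.camera(n); c['K']=np.array([[c['fx'],0,c['cx']],[0,c['fy'],c['cy']],[0,0,1.]]); c['D']=np.array(c['dist_coeffs'],float)
    a=np.array(c['attitude'],float); c['Rm']=a if a.shape==(3,3) else R.from_quat(a[[1,2,3,0]]).as_matrix()
    c['o']=np.array(c['origin'],float); return c
def ray(c,uv):
    p=cv2.undistortPoints(np.array(uv,float).reshape(-1,1,2),c['K'],c['D']).reshape(-1,2)
    return np.c_[p,np.ones(len(p))]@c['Rm'].T
def onz(c,uv,z):
    d=ray(c,uv); return c['o']+d*((z-c['o'][2])/d[:,2])[:,None]
def proj(c,P):
    P=np.atleast_2d(P); r=c['Rm'].T
    return cv2.projectPoints(P.astype(float),cv2.Rodrigues(r)[0],-r@c['o'],c['K'],c['D'])[0].reshape(-1,2)
def save(c,f,box=None,s=1):
    im=c['pixels'][:,:,::-1]
    if box: im=im[box[1]:box[3],box[0]:box[2]]
    cv2.imwrite(f,cv2.resize(im,None,fx=s,fy=s,interpolation=cv2.INTER_CUBIC))
E
python3 - <<'E'
from h import *
ims=[]
for n in('scene','side'):
    c=cam(n);print(n,c['o'],c['attitude'],c['fx']);save(c,f'pics/{n}0.png');
    np.save(f'{n}0.npy',c,allow_pickle=True)
o=ctrl.get_obs();print(o)
E
```

```text
scene [ 0.92102406 -0.64571564  0.73152673] [-0.42954564  0.86098522  0.24508284 -0.11886716] 399.60067769246973
side [-0.09131973  0.69596463  0.97981834] [ 0.13361225 -0.32578345  0.87008015 -0.34492527] 508.73402360506543
{'time_s': 0.1, 'q': array([-1.51932244e+00,  1.81467911e-01,  1.60790495e+00, -1.79324827e-05,
        1.35380695e+00, -2.06255339e-01]), 'dq': array([ 0.00012663, -0.00194015, -0.00201567, -0.00097627,  0.00023832,
        0.00219902]), 'joint_efforts': array([ 4.56928565e-04, -4.45877516e+01, -3.52238166e+01, -3.79217081e-04,
        4.13528745e-03, -9.45849798e-07]), 'eef_pos': array([ 0.14656918, -0.55549068,  0.23047507]), 'eef_rot': array([-7.91881718e-04,  9.91707878e-01,  1.28510131e-01,  5.26262164e-05]), 'wrist_force': array([ 0.01520671,  0.77141951, -0.00259536]), 'torque': array([ 0.02634546, -0.03108885, -0.01130164]), 'grasp_force': 0.0, 'opening': 0.9959599488277232}
```

View pics/scene0.png

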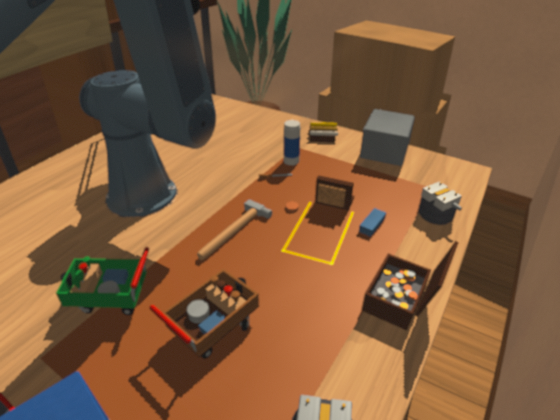

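View pics/side0.png

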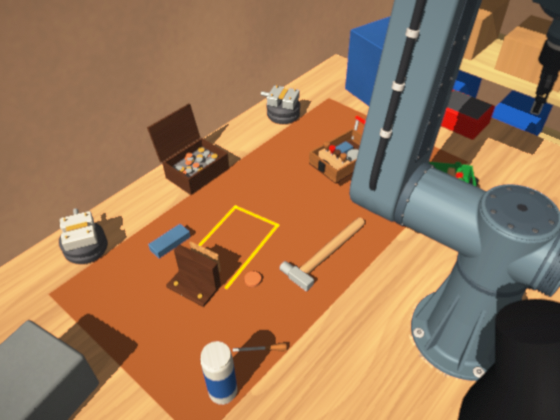

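The brown caddy is at scene px (212,312) with its red bar from (153,309) to (188,340). The green one at (105,285) is the look-alike. The bay's tape is around (320,235) and the stop at (335,192). The brown tray fits the description, so I'll confirm it in a crop and measure.

```bash
cat >> h.py <<'E'
def mask(c,lo,hi):
    return cv2.inRange(cv2.cvtColor(c['pixels'],cv2.COLOR_RGB2HSV),np.array(lo),np.array(hi))
def comps(m,amin=30):
    n,l,s,ce=cv2.connectedComponentsWithStats(m); return [(s[i],ce[i],l==i) for i in range(1,n) if s[i,4]>=amin]
E
python3 - <<'E'
from h import *
for n in('scene','side'):
    c=np.load(f'{n}0.npy',allow_pickle=True).item()
    y=mask(c,(22,150,120),(33,255,255))
    for s,ce,m in comps(y,60):
        v,u=np.nonzero(m); P=onz(c,np.c_[u,v],0)
        h=cv2.minAreaRect(P[:,:2].astype(np.float32)*1000)
        print(n,'yellow',s,ce,h, cv2.boxPoints(h).round().tolist())
    r1=mask(c,(0,200,120),(6,255,255))|mask(c,(174,200,120),(180,255,255))
    for s,ce,m in comps(r1,40):
        v,u=np.nonzero(m); P=onz(c,np.c_[u,v],0.11)
        h=cv2.minAreaRect(P[:,:2].astype(np.float32)*1000)
        print(n,'red',s,ce.round(),h)
c=np.load('scene0.npy',allow_pickle=True).item()
save(c,'pics/crop1.png',(130,170,400,370),2.9)
E
```

```text
scene yellow [311 122  26   5  76] [325.01315789 123.59210526] ((256.8885192871094, 780.0177001953125), (105.77205657958984, 38.852787017822266), 22.845325469970703) [[201.0, 777.0], [216.0, 742.0], [313.0, 783.0], [298.0, 818.0]]
scene yellow [281 202  72  63 407] [316.31449631 238.85257985] ((563.811767578125, 145.96372985839844), (142.3855743408203, 236.9121551513672), 10.182202339172363) [[473.0, 250.0], [515.0, 17.0], [655.0, 42.0], [613.0, 275.0]]
scene red [131 250  17  37 185] [139. 269.] ((343.6573791503906, -291.93731689453125), (12.590270042419434, 109.22065734863281), 32.17108154296875)
scene red [224 285   9   7  49] [228. 288.] ((543.0960693359375, -234.68423461914062), (16.883277893066406, 16.211441040039062), 32.41008377075195)
scene red [150 305  40  36 231] [170. 323.] ((500.6223449707031, -362.8865051269531), (8.650350570678711, 119.48036193847656), 80.633544921875)
side yellow [199 205  80  84 530] [242.60943396 238.22641509] ((562.47900390625, 148.46633911132812), (142.6871337890625, 240.46241760253906), 10.10436725616455) [[471.0, 254.0], [513.0, 18.0], [654.0, 43.0], [612.0, 279.0]]
side red [442 108  17  23 258] [450. 119.] ((346.2781982421875, -541.8185424804688), (38.501522064208984, 103.62940216064453), 19.21672248840332)
```

View pics/crop1.png

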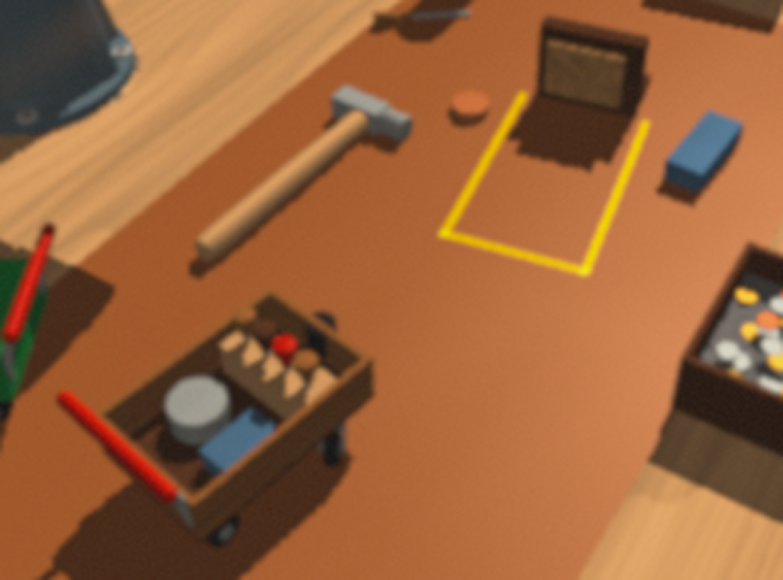

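The crop confirms it: brown tray, red bar, black nose at upper right (crop 325,320), right castor at (335,440). Pinching the bar gives me steering. First I'll check the path is clear of the blue box.

```bash
python3 - <<'E'
from h import *
a,b=[np.load(f'{n}0.npy',allow_pickle=True).item() for n in('scene','side')]
np.set_printoptions(precision=3,suppress=True)
for z in(0,.1,.2,.3): print(z,'scene box',onz(a,[[105,418],[75,378],[0,415]],z)[:,:2].ravel(),'side',onz(b,[[350,92],[348,52],[390,18]],z)[:,:2].ravel())
print('bar ends',onz(a,[[153,308],[188,339]],.11))
print('rim corners FL,FR,RR', onz(a,[[130+270/2.9,170+295/2.9],[130+372/2.9,170+362/2.9],[130+195/2.9,170+515/2.9]],.08))
print('nose',onz(a,[[130+322/2.9,170+318/2.9]],.078))
print('stop foot scene',onz(a,[[130+538/2.9,170+97/2.9]],.0), 'stop top L,R', onz(a,[[130+543/2.9,170+38/2.9],[130+640/2.9,170+58/2.9]],.09), 'cork low L/R',onz(a,[[130+540/2.9,170+93/2.9],[130+622/2.9,170+107/2.9]],.025))
E
```

```text
0 scene box [ 0.479 -0.544  0.363 -0.524  0.305 -0.669] side [ 0.741 -0.614  0.91  -0.835  0.944 -1.186]
0.1 scene box [ 0.539 -0.558  0.439 -0.541  0.389 -0.666] side [ 0.656 -0.48   0.807 -0.679  0.839 -0.994]
0.2 scene box [ 0.6   -0.572  0.516 -0.557  0.474 -0.663] side [ 0.571 -0.346  0.705 -0.523  0.733 -0.802]
0.3 scene box [ 0.66  -0.586  0.592 -0.574  0.558 -0.66 ] side [ 0.486 -0.213  0.603 -0.366  0.627 -0.61 ]
bar ends [[ 0.451 -0.356  0.11 ]
 [ 0.557 -0.372  0.11 ]]
rim corners FL,FR,RR [[ 0.486 -0.183  0.08 ]
 [ 0.591 -0.196  0.08 ]
 [ 0.566 -0.364  0.08 ]]
nose [[ 0.533 -0.179  0.078]]
stop foot scene [[0.495 0.253 0.   ]] stop top L,R [[0.505 0.233 0.09 ]
 [0.602 0.253 0.09 ]] cork low L/R [[0.508 0.23  0.025]
 [0.59  0.253 0.025]]
```

move_arm(plan=[0.7,0.4,0,0,0,-0.04,1.6,0.9,0,0,0,-0.1,2.5,1.4,0,0,0,-0.16,3.4,1.9,0,0,0,-0.22,4.3,2.3,0,0,0,-0.28,5.2,2.8,0,0,0,-0.33,6.1,3.3,0,0,0,-0.38,6.8,3.6,0,0,0,-0.41,7.14,3.83,0,0,0,-0.41,7.14,3.83,0,0,0,-0.41], grip=50)

```text
time_s: 1.35
eef_pos: [0.5039, -0.3637, 0.2308]
eef_rot: [-0.0, 0.997, -0.075, -0.0]
wrist_force: [0.1, -1.2, -0.7]
opening: 0.584
grasp_force: 0.0
```

```bash
python3 - <<'E'
from h import *
o=ctrl.get_obs();print(o['eef_pos'],o['eef_rot'],o['wrist_force'])
c=cam('wrist');save(c,'pics/w1.png');print(c['o'],c['attitude'])
for lo,z in(((0),.11),):
    r1=mask(c,(0,180,90),(7,255,255))|mask(c,(174,180,90),(180,255,255))
    for s,ce,m in comps(r1,60):
        v,u=np.nonzero(m); P=onz(c,np.c_[u,v],0.11)
        print(s,ce.round(),cv2.minAreaRect(P[:,:2].astype(np.float32)*1000))
np.save('w1.npy',c,allow_pickle=True)
E
```

```text
[ 0.50385314 -0.36369817  0.23076132] [-2.58328509e-04  9.97197499e-01 -7.48121716e-02 -4.69748831e-04] [ 0.06630892 -1.15790669 -0.68547207]
[ 0.58261073 -0.37475815  0.37426215] [-0.1028373  -0.6443017   0.74841894  0.1190332 ]
[ 274  118   19  155 2405] [282. 191.] ((502.4500427246094, -363.7463684082031), (13.086843490600586, 124.24085235595703), 80.44070434570312)
[ 95 170  27  22 455] [107. 180.] ((538.5997924804688, -234.85389709472656), (15.659957885742188, 22.13260269165039), 0.7399162650108337)
[ 532  185   28  141 3049] [548. 255.] ((415.3609924316406, -574.5994873046875), (135.29824829101562, 24.143705368041992), 5.844459533691406)
[213 338  66  53 997] [246. 363.] ((352.234130859375, -306.13763427734375), (13.902321815490723, 81.55281829833984), 31.919109344482422)
```

View pics/w1.png

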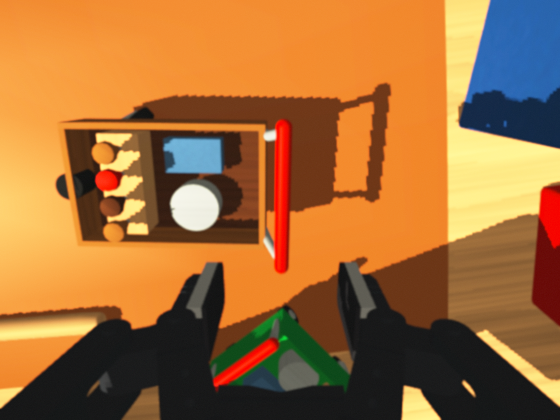

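The wrist view shows the caddy at px (60–290,115–250), with the bar from (284,120) to (281,272). That puts the bar centre at about (0.503,-0.364) and the heading at about 81°, which agrees with the scene view. Now I'll descend and pinch.

move_arm(plan=[-0.02,0,-0.7,0,0,0,-0.02,0,-1.5,0,0,0,-0.02,0,-2.2,0,0,0,-0.02,0,-2.6,0,0,0,-0.02,0,-2.74,0,0,0,-0.02,0,-2.74,0,0,0])

```text
time_s: 2.15
eef_pos: [0.5026, -0.3652, 0.0949]
eef_rot: [0.0, 0.997, -0.076, 0.0]
wrist_force: [-1.1, -0.1, 0.8]
opening: 0.583
grasp_force: 0.0
```

move_arm(plan=[0,0,0,0,0,0,0,0,0,0,0,0,0,0,0,0,0,0,0,0,0,0,0,0,0,0,0,0,0,0,0,0,0,0,0,0], grip=0)

```text
time_s: 2.9
eef_pos: [0.5034, -0.3651, 0.0955]
eef_rot: [0.001, 0.997, -0.076, 0.001]
wrist_force: [1.3, -0.1, 6.0]
opening: 0.116
grasp_force: 58.8
```

```bash
python3 - <<'E'
from h import *
np.set_printoptions(precision=4,suppress=True)
o=ctrl.get_obs();print(o['eef_pos'],o['eef_rot'],o['wrist_force'],o['torque'],o['opening'])
c=cam('scene');a=cam('wrist')
im=np.vstack([c['pixels'][180:380,100:380],])
cv2.imwrite('pics/g1.png',np.hstack([cv2.resize(im,(560,400))[:,:400],cv2.resize(a['pixels'],(400,400))])[:,:,::-1])
E
```

```text
[ 0.5034 -0.3651  0.0955] [ 0.0007  0.9971 -0.076   0.0009] [ 1.2615 -0.0663  6.043 ] [ 0.0364 -0.0762 -0.0267] 0.11632608675534971
```

View pics/g1.png

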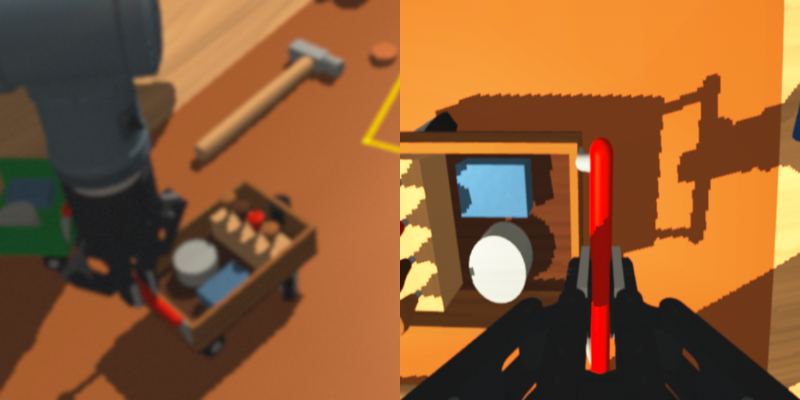

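Grip confirmed: the pads are on the red bar and it reads 59 N. Next I'll plan a wheel-feasible path for the rear axle: straight first to swing the castors, then an S-curve, then straight into the bay.

```bash
cat > plan.py <<'E'
from h import *
from scipy.interpolate import CubicHermiteSpline, PPoly
BH=np.deg2rad(100.15); BO=np.array([.542,.2653]); bd=np.array([np.cos(BH),np.sin(BH)])
u=lambda a:np.array([np.cos(a),np.sin(a)])
def path(p0,h0,s1,sEnd,fin):
    # rear-axle path: straight s1, hermite, straight fin to bay-x sEnd
    A=p0+.04*u(h0); B=A+s1*u(h0); C=BO+bd*(sEnd-fin); L=np.linalg.norm(C-B)*1.03
    c=CubicHermiteSpline([0,1],[B,C],[L*u(h0),L*bd]); t=np.linspace(0,1,400)
    pts=np.vstack([A+np.outer(np.linspace(0,s1,100)[:-1],u(h0)),c(t),C+np.outer(np.linspace(0,fin,100)[1:],bd)])
    s=np.r_[0,np.cumsum(np.linalg.norm(np.diff(pts,axis=0),axis=1))]
    hd=np.unwrap(np.arctan2(*np.gradient(pts,s,axis=0).T[::-1])); return s,pts,hd
E
python3 - <<'E'
from plan import *
p0=np.array([.5034,-.3651]); h0=np.deg2rad(81.3)
s,P,h=path(p0,h0,.09,-.179,.055)
k=np.gradient(h,s);print('L',s[-1],'heading min/max',np.rad2deg([h.min(),h.max()]),'R',1/abs(k[5:-5]).max())
bar=P-.04*np.c_[np.cos(h),np.sin(h)]
for ss in np.r_[np.arange(0,.0901,.01),np.arange(.098,s[-1],.008)]:
    f=lambda y:np.interp(ss,s,y); print(round(ss,3),np.round([f(bar[:,0]),f(bar[:,1]),f(h)],4))
E
```

```text
L 0.4259155564462773 heading min/max [ 69.89036745 100.15      ] R 0.17951516569178758
0.0 [ 0.5034 -0.3651  1.419 ]
0.01 [ 0.5049 -0.3552  1.419 ]
0.02 [ 0.5064 -0.3453  1.419 ]
0.03 [ 0.5079 -0.3354  1.419 ]
0.04 [ 0.5095 -0.3256  1.419 ]
0.05 [ 0.511  -0.3157  1.419 ]
0.06 [ 0.5125 -0.3058  1.419 ]
0.07 [ 0.514  -0.2959  1.419 ]
0.08 [ 0.5155 -0.286   1.419 ]
0.09 [ 0.517  -0.2761  1.4182]
0.098 [ 0.5172 -0.2681  1.3911]
0.106 [ 0.5178 -0.26    1.3653]
0.114 [ 0.5186 -0.252   1.3415]
0.122 [ 0.5196 -0.244   1.3199]
0.13 [ 0.5209 -0.2361  1.3004]
0.138 [ 0.5225 -0.2282  1.283 ]
0.146 [ 0.5242 -0.2204  1.2677]
0.154 [ 0.5261 -0.2126  1.2545]
0.162 [ 0.5283 -0.2049  1.2435]
0.17 [ 0.5305 -0.1972  1.2346]
0.178 [ 0.5329 -0.1896  1.2278]
0.186 [ 0.5355 -0.182   1.223 ]
0.194 [ 0.5381 -0.1744  1.2204]
0.202 [ 0.5408 -0.1669  1.2199]
0.21 [ 0.5436 -0.1594  1.2215]
0.218 [ 0.5465 -0.1519  1.2253]
0.226 [ 0.5494 -0.1445  1.2312]
0.234 [ 0.5524 -0.137   1.2395]
0.242 [ 0.5553 -0.1296  1.25  ]
0.25 [ 0.5583 -0.1221  1.2628]
0.258 [ 0.5612 -0.1147  1.2781]
0.266 [ 0.5642 -0.1072  1.2959]
0.274 [ 0.5671 -0.0997  1.3162]
0.282 [ 0.5699 -0.0921  1.339 ]
0.29 [ 0.5726 -0.0846  1.3645]
0.298 [ 0.5752 -0.0769  1.3926]
0.306 [ 0.5777 -0.0692  1.4233]
0.314 [ 0.5801 -0.0615  1.4565]
0.322 [ 0.5823 -0.0536  1.4922]
0.33 [ 0.5843 -0.0458  1.5301]
0.338 [ 0.5861 -0.0378  1.5699]
0.346 [ 0.5876 -0.0298  1.6115]
0.354 [ 0.5888 -0.0217  1.6545]
0.362 [ 0.5897 -0.0135  1.6984]
0.37 [ 0.5902 -0.0053  1.7428]
0.378 [0.589  0.0026 1.7479]
0.386 [0.5876 0.0104 1.7479]
0.394 [0.5862 0.0183 1.7479]
0.402 [0.5848 0.0262 1.7479]
0.41 [0.5834 0.0341 1.7479]
0.418 [0.582  0.0419 1.7479]
```

move_arm(plan=[0.02,0.1,0,0,0,0,0.04,0.28,0,0,0,0,0.07,0.48,0,0,0,0,0.1,0.67,0,0,0,0,0.13,0.87,0,0,0,0,0.16,1.07,0,0,0,0,0.19,1.27,0,0,0,0,0.23,1.48,0,0,0,0,0.26,1.68,0,0,0,0,0.28,1.8,0,0,0,0])

```text
time_s: 4.25
eef_pos: [0.5178, -0.2748, 0.0955]
eef_rot: [0.001, 0.997, -0.076, 0.001]
wrist_force: [1.8, -1.1, 5.8]
opening: 0.111
grasp_force: 58.7
```

```bash
python3 - <<'E'
from h import *
np.set_printoptions(precision=4,suppress=True)
o=ctrl.get_obs();print(o['time_s'],o['eef_pos'],R.from_quat(o['eef_rot'][[1,2,3,0]]).as_rotvec(),o['wrist_force'],o['torque'],o['opening'])
c=cam('scene');d=cam('side')
P=onz(c,proj(c,[[.53,-.17,.05]]),0);q=proj(c,[[.53,-.19,.05]])[0].astype(int);r=proj(d,[[.53,-.19,.05]])[0].astype(int);print(q,r)
f=lambda c,q:cv2.resize(c['pixels'][max(q[1]-60,0):q[1]+60,max(q[0]-70,0):q[0]+70],(400,343))
cv2.imwrite('pics/s1.png',np.hstack([f(c,q),f(d,r)])[:,:,::-1])
E
```

```text
4.25 [ 0.5178 -0.2748  0.0955] [ 3.1307 -0.2381  0.0041] [ 1.7577 -1.1211  5.8083] [-0.2575 -0.2727 -0.0158] 0.1109837872752445
[237 290] [323 167]
```

View pics/s1.png

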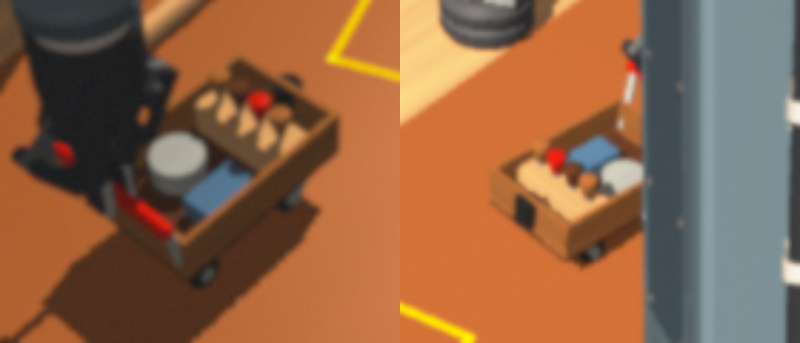

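The S-curve starts here. Left panel: the right castor wheel at (288,195) sits behind its corner. Right panel: the left wheel at (592,250) trails too, and the forces are small. I'll compute the curve rows from the present pose.

```bash
cat >> plan.py <<'E'
def rows(sEnd,fin,step=.008,s1=.002,n=10,maxcalls=5,stop=0):
    o=ctrl.get_obs(); Rm=R.from_quat(o['eef_rot'][[1,2,3,0]]).as_matrix(); y=Rm[:2,1]*np.sign(Rm[1,1]); h0=np.arctan2(y[1],y[0])
    p=o['eef_pos'][:2]; print('pose',p,np.rad2deg(h0),o['time_s'],o['wrist_force'])
    s,P,h=path(p,h0,s1,sEnd,fin); bar=P-.04*np.c_[np.cos(h),np.sin(h)]
    k=np.arange(step,s[-1]-stop+1e-6,step); T=np.array([np.interp(k,s,y) for y in(bar[:,0],bar[:,1],h)]).T
    print('L',s[-1],'R',1/abs(np.gradient(h,s)[3:-3]).max())
    prev=np.r_[p,h0]
    for i in range(0,min(len(T),n*maxcalls),n):
        q=T[i:i+n]; d=q-prev; print([float(x) for r in d for x in(round(r[0]/.05,2),round(r[1]/.05,2),0,0,0,round(r[2],3))]); prev=q[-1]
E
python3 -c "
from plan import *
rows(-.179,.06,.0085)"
```

```text
pose [ 0.5178422  -0.27430069] 81.31195986073 4.35 [2.57073415 0.15237029 5.79532955]
L 0.33433000472390056 R 0.17039439101857976
[0.01, 0.17, 0.0, 0.0, 0.0, -0.024, 0.02, 0.34, 0.0, 0.0, 0.0, -0.054, 0.03, 0.51, 0.0, 0.0, 0.0, -0.081, 0.06, 0.68, 0.0, 0.0, 0.0, -0.105, 0.08, 0.85, 0.0, 0.0, 0.0, -0.127, 0.12, 1.02, 0.0, 0.0, 0.0, -0.146, 0.16, 1.18, 0.0, 0.0, 0.0, -0.163, 0.2, 1.35, 0.0, 0.0, 0.0, -0.177, 0.25, 1.51, 0.0, 0.0, 0.0, -0.188, 0.3, 1.68, 0.0, 0.0, 0.0, -0.197]
[0.05, 0.16, 0.0, 0.0, 0.0, -0.006, 0.11, 0.32, 0.0, 0.0, 0.0, -0.01, 0.17, 0.48, 0.0, 0.0, 0.0, -0.011, 0.23, 0.64, 0.0, 0.0, 0.0, -0.009, 0.29, 0.8, 0.0, 0.0, 0.0, -0.005, 0.36, 0.96, 0.0, 0.0, 0.0, 0.002, 0.42, 1.11, 0.0, 0.0, 0.0, 0.012, 0.49, 1.27, 0.0, 0.0, 0.0, 0.024, 0.55, 1.43, 0.0, 0.0, 0.0, 0.04, 0.61, 1.59, 0.0, 0.0, 0.0, 0.058]
[0.06, 0.16, 0.0, 0.0, 0.0, 0.022, 0.13, 0.32, 0.0, 0.0, 0.0, 0.046, 0.19, 0.48, 0.0, 0.0, 0.0, 0.075, 0.24, 0.64, 0.0, 0.0, 0.0, 0.106, 0.3, 0.8, 0.0, 0.0, 0.0, 0.14, 0.35, 0.97, 0.0, 0.0, 0.0, 0.178, 0.4, 1.13, 0.0, 0.0, 0.0, 0.219, 0.44, 1.3, 0.0, 0.0, 0.0, 0.262, 0.48, 1.47, 0.0, 0.0, 0.0, 0.308, 0.51, 1.64, 0.0, 0.0, 0.0, 0.355]
[0.02, 0.17, 0.0, 0.0, 0.0, 0.049, 0.04, 0.35, 0.0, 0.0, 0.0, 0.099, 0.02, 0.52, 0.0, 0.0, 0.0, 0.112, -0.01, 0.68, 0.0, 0.0, 0.0, 0.112, -0.04, 0.85, 0.0, 0.0, 0.0, 0.112, -0.07, 1.02, 0.0, 0.0, 0.0, 0.112, -0.1, 1.19, 0.0, 0.0, 0.0, 0.112, -0.13, 1.35, 0.0, 0.0, 0.0, 0.112, -0.16, 1.52, 0.0, 0.0, 0.0, 0.112]
```

move_arm(plan=[0.01,0.17,0.0,0.0,0.0,-0.024,0.02,0.34,0.0,0.0,0.0,-0.054,0.03,0.51,0.0,0.0,0.0,-0.081,0.06,0.68,0.0,0.0,0.0,-0.105,0.08,0.85,0.0,0.0,0.0,-0.127,0.12,1.02,0.0,0.0,0.0,-0.146,0.16,1.18,0.0,0.0,0.0,-0.163,0.2,1.35,0.0,0.0,0.0,-0.177,0.25,1.51,0.0,0.0,0.0,-0.188,0.3,1.68,0.0,0.0,0.0,-0.197])

```text
time_s: 5.6
eef_pos: [0.5324, -0.191, 0.0954]
eef_rot: [0.001, 0.985, -0.174, 0.001]
wrist_force: [0.6, -1.9, 6.0]
opening: 0.115
grasp_force: 58.9
```

move_arm(plan=[0.05,0.16,0.0,0.0,0.0,-0.006,0.11,0.32,0.0,0.0,0.0,-0.01,0.17,0.48,0.0,0.0,0.0,-0.011,0.23,0.64,0.0,0.0,0.0,-0.009,0.29,0.8,0.0,0.0,0.0,-0.005,0.36,0.96,0.0,0.0,0.0,0.002,0.42,1.11,0.0,0.0,0.0,0.012,0.49,1.27,0.0,0.0,0.0,0.024,0.55,1.43,0.0,0.0,0.0,0.04,0.61,1.59,0.0,0.0,0.0,0.058])

```text
time_s: 6.85
eef_pos: [0.5634, -0.1115, 0.0955]
eef_rot: [0.001, 0.989, -0.145, 0.002]
wrist_force: [1.1, -2.7, 4.8]
opening: 0.115
grasp_force: 58.8
```

```bash
python3 - <<'E'
from plan import *
rows(-.179,.06,.0085)
o=ctrl.get_obs();print(o['torque'],o['eef_pos'])
c=cam('scene');d=cam('side')
f=lambda c,b:cv2.resize(c['pixels'][b[1]:b[3],b[0]:b[2]],(400,300))
cv2.imwrite('pics/s2.png',np.hstack([f(c,(180,140,420,320)),f(d,(140,100,380,280))])[:,:,::-1])
np.save('scene2.npy',c,allow_pickle=True);np.save('side2.npy',d,allow_pickle=True)
E
```

```text
pose [ 0.563421   -0.11150948] 73.34362445472733 6.85 [ 1.08088779 -2.6510722   4.76907114]
L 0.16464661695229893 R 0.17197168819404987
[0.06, 0.16, 0.0, 0.0, 0.0, 0.019, 0.13, 0.32, 0.0, 0.0, 0.0, 0.045, 0.19, 0.48, 0.0, 0.0, 0.0, 0.075, 0.25, 0.64, 0.0, 0.0, 0.0, 0.107, 0.3, 0.8, 0.0, 0.0, 0.0, 0.142, 0.35, 0.97, 0.0, 0.0, 0.0, 0.18, 0.4, 1.13, 0.0, 0.0, 0.0, 0.22, 0.45, 1.3, 0.0, 0.0, 0.0, 0.263, 0.48, 1.47, 0.0, 0.0, 0.0, 0.308, 0.51, 1.64, 0.0, 0.0, 0.0, 0.355]
[0.02, 0.17, 0.0, 0.0, 0.0, 0.048, 0.04, 0.35, 0.0, 0.0, 0.0, 0.097, 0.02, 0.52, 0.0, 0.0, 0.0, 0.113, -0.01, 0.68, 0.0, 0.0, 0.0, 0.113, -0.04, 0.85, 0.0, 0.0, 0.0, 0.113, -0.07, 1.02, 0.0, 0.0, 0.0, 0.113, -0.1, 1.19, 0.0, 0.0, 0.0, 0.113, -0.13, 1.35, 0.0, 0.0, 0.0, 0.113, -0.16, 1.52, 0.0, 0.0, 0.0, 0.113]
[-0.36983223 -0.26185984 -0.08890508] [ 0.563421   -0.11150948  0.09547059]
```

View pics/s2.png

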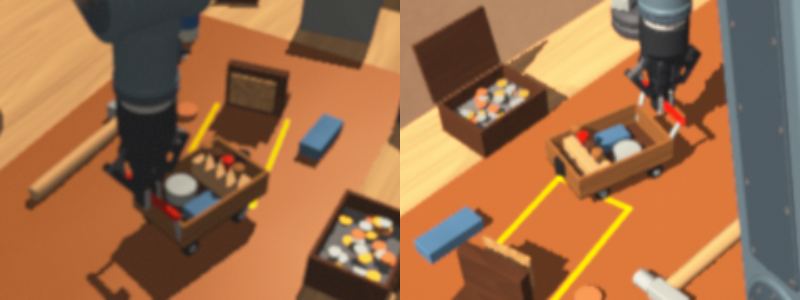

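On track: scene crop shows the caddy (145–268,140–250) heading for the bay. I'll check the caddy's actual pose relative to the gripper from the rim corners and the pad position before the final curve.

```bash
python3 - <<'E'
from plan import *
np.set_printoptions(precision=4,suppress=True)
a,b=[np.load(f'{n}2.npy',allow_pickle=True).item() for n in('scene','side')]
h=np.deg2rad(73.34);C=np.array([.5634,-.1115])+.1*u(h)
fr=lambda P:(P[:,:2]-C)@np.c_[u(h),u(h+np.pi/2)]*1000
print('scene FR RR FL',fr(onz(a,[[340.8,246.8],[291,281],[309,224]],.08)).round(0).tolist())
print('side FR FL RL RR',fr(onz(b,[[229.4,191.2],[246.8,209.2],[305,187],[290,164]],.08)).round(0).tolist())
bf=lambda P:(P[:,:2]-BO)@np.c_[bd,u(BH+np.pi/2)]*1000
for n,c in(('scene',a),('side',b)):
    m=mask(c,(0,170,90),(7,255,255))|mask(c,(174,170,90),(180,255,255))
    for s,ce,mm in comps(m,15):
        v,uu=np.nonzero(mm);P=onz(c,np.c_[uu,v],.11);q=fr(P); 
        if abs(q).max()<160: print(n,'red',ce.round(),q.min(0),q.max(0))
# cork: colour-segment near pad in scene0
c=np.load('scene0.npy',allow_pickle=True).item()
hsv=cv2.cvtColor(c['pixels'],cv2.COLOR_RGB2HSV)
m=np.zeros(hsv.shape[:2],np.uint8); m[175:215,310:360]=mask(c,(8,40,70),(25,200,255))[175:215,310:360]
for s,ce,mm in comps(m,100):
    v,uu=np.nonzero(mm); box=cv2.boxPoints(cv2.minAreaRect(np.c_[uu,v].astype(np.float32)));print(s,box.round(1).tolist())
    pts=np.c_[uu,v]; lo=pts[np.argsort(uu+v*1.)]
    for z in(.025,.085): print(z,bf(onz(c,box,z)).round().tolist())
E
```

```text
scene FR RR FL [[69.0, -66.0], [-95.0, -67.0], [73.0, 46.0]]
side FR FL RL RR [[95.0, -19.0], [89.0, 61.0], [-78.0, 72.0], [-95.0, -25.0]]
scene red [316. 236.] [ 14.2839 -33.7577] [40.0561 -9.0291]
scene red [257. 245.] [-102.8562   40.9722] [-92.9922  54.5805]
scene red [280. 265.] [-107.776   -61.4086] [-91.6185  -7.3047]
side red [304. 168.] [-106.3861    3.2894] [-90.6587  66.6569]
side red [249. 182.] [37.7776 -7.6868] [58.0379 21.079 ]
[ 310  175   50   40 1096] [[310.0, 175.0], [359.0, 175.0], [359.0, 214.0], [310.0, 214.0]]
0.025 [[107.0, 104.0], [169.0, -46.0], [-38.0, -93.0], [-91.0, 39.0]]
0.085 [[16.0, 77.0], [73.0, -61.0], [-117.0, -103.0], [-165.0, 18.0]]
[317 183  29  24 505] [[314.29998779296875, 200.60000610351562], [318.3999938964844, 182.39999389648438], [346.6000061035156, 188.6999969482422], [342.6000061035156, 206.89999389648438]]
0.025 [[-24.0, 47.0], [75.0, 65.0], [75.0, -28.0], [-23.0, -40.0]]
0.085 [[-104.0, 25.0], [-13.0, 42.0], [-14.0, -43.0], [-103.0, -55.0]]
```

```bash
python3 - <<'E'
from plan import *
np.set_printoptions(precision=1,suppress=True)
c=cam('wrist');save(c,'pics/w2.png')
h=np.deg2rad(73.34);C=np.array([.5634,-.1115])+.1*u(h)
fr=lambda P:(P[:,:2]-C)@np.c_[u(h),u(h+np.pi/2)]*1000
m=mask(c,(0,170,60),(7,255,255))|mask(c,(174,170,60),(180,255,255))
for s,ce,mm in comps(m,30):
    v,uu=np.nonzero(mm);q=fr(onz(c,np.c_[uu,v],.11)); print(s,q.min(0),q.max(0))
    for y in np.linspace(q[:,1].min(),q[:,1].max(),6)[:-1]:
        k=(q[:,1]>=y)&(q[:,1]<y+8)
        if k.any():print('   y',y+4,'x',q[k,0].mean())
for x,y,z in((85,55,80),(-85,55,80),(85,-55,80),(-85,-55,80),(-100,56,110),(-100,-56,110)):
    P=np.r_[C+(x*u(h)+y*u(h+np.pi/2))/1000,z/1000]; print((x,y,z),proj(c,P)[0])
E
```

```text
[ 265  144   34  249 7152] [-104.9  -61. ] [-91.8  52.6]
   y -56.992728253989 x -98.77153743493639
   y -34.27765468596871 x -98.577875333897
   y -11.562581117948426 x -98.49860638908541
   y 11.152492450071861 x -98.36741321684704
   y 33.86756601809215 x -98.0129281063901
[  0 232   6  15  62] [ 11.7 -26.6] [ 14.9 -20.5]
   y -22.614922956127725 x 13.241784395030017
   y -21.397967000822252 x 13.284202334723657
   y -20.18101104551678 x 13.524821062874864
   y -18.96405509021131 x 13.918713022858421
   y -17.747099134905838 x 14.421584018211846
(85, 55, 80) [-46.8 346.9]
(-85, 55, 80) [255.6 351.8]
(85, -55, 80) [-111.8  150.7]
(-85, -55, 80) [250.4 148.2]
(-100, 56, 110) [283.8 397.7]
(-100, -56, 110) [285.  157.8]
```

View pics/w2.png

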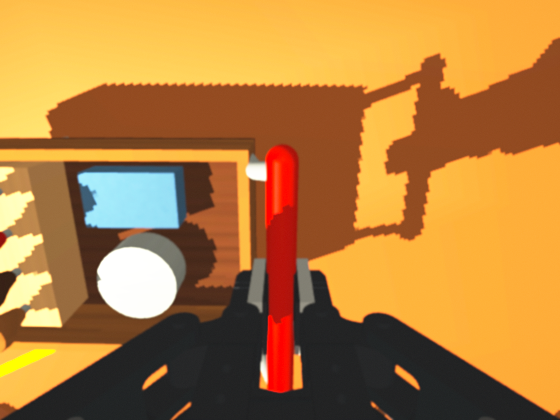

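The wrist view shows the bar from (283,147) to about (280,392), with the gripper within about 1 mm of its middle and the rim square to it. Now the final curve, stopping short of the pad.

move_arm(plan=[0.06,0.16,0.0,0.0,0.0,0.019,0.13,0.32,0.0,0.0,0.0,0.045,0.19,0.48,0.0,0.0,0.0,0.075,0.25,0.64,0.0,0.0,0.0,0.107,0.3,0.8,0.0,0.0,0.0,0.142,0.35,0.97,0.0,0.0,0.0,0.18,0.4,1.13,0.0,0.0,0.0,0.22,0.45,1.3,0.0,0.0,0.0,0.263,0.48,1.47,0.0,0.0,0.0,0.308,0.51,1.64,0.0,0.0,0.0,0.355])

```text
time_s: 8.25
eef_pos: [0.5887, -0.0292, 0.0955]
eef_rot: [0.001, 0.999, 0.033, 0.001]
wrist_force: [1.2, -0.6, 6.3]
opening: 0.116
grasp_force: 59.1
```

move_arm(plan=[0.02,0.17,0.0,0.0,0.0,0.048,0.04,0.35,0.0,0.0,0.0,0.097,0.02,0.52,0.0,0.0,0.0,0.113,-0.01,0.68,0.0,0.0,0.0,0.113,-0.04,0.85,0.0,0.0,0.0,0.113,-0.04,0.85,0.0,0.0,0.0,0.113])

```text
time_s: 9.0
eef_pos: [0.5866, 0.0142, 0.0954]
eef_rot: [0.0, 0.996, 0.089, 0.001]
wrist_force: [2.2, 1.6, 5.0]
opening: 0.118
grasp_force: 59.0
```

```bash
cat > chk.py <<'E'
from plan import *
np.set_printoptions(precision=4,suppress=True)
o=ctrl.get_obs(); Rm=R.from_quat(o['eef_rot'][[1,2,3,0]]).as_matrix(); y=Rm[:2,1]*np.sign(Rm[1,1]); h=np.arctan2(y[1],y[0])
d=o['eef_pos'][:2]-BO; l=u(BH+np.pi/2)
print('t',o['time_s'],'bar bay x,y mm',1000*d@bd,1000*d@l,'heading err deg',np.rad2deg(h-BH),'axle y',1000*(d+.04*u(h))@l,'F along/lat/z',o['wrist_force'][:2]@bd,o['wrist_force'][:2]@l,o['wrist_force'][2],'T',o['torque'])
E
cat > look.py <<'E'
from chk import *
c=cam('wrist')
C=o['eef_pos'][:2]+.1*u(h); fr=lambda P:(P[:,:2]-C)@np.c_[u(h),u(h+np.pi/2)]*1000
m=mask(c,(0,170,60),(7,255,255))|mask(c,(174,170,60),(180,255,255))
for s,ce,mm in comps(m,1000):
    v,uu=np.nonzero(mm);q=fr(onz(c,np.c_[uu,v],.11)); p=np.polyfit(q[:,1],q[:,0],1); print('wrist bar y',q[:,1].min(),q[:,1].max(),'x0',p[1],'tilt deg',np.rad2deg(p[0]))
bf=lambda P:(P[:,:2]-BO)@np.c_[bd,l]*1000
for n in('scene','side'):
    c=cam(n); np.save(f'{n}3.npy',c,allow_pickle=True)
    m=mask(c,(22,150,120),(33,255,255)); m2=mask(c,(0,170,60),(7,255,255))|mask(c,(174,170,60),(180,255,255))
    for s,ce,mm in comps(m2,10):
        v,uu=np.nonzero(mm);q=bf(onz(c,np.c_[uu,v],.11))
        if abs(q[:,1]).max()<100 and q[:,0].min()>-350: print(n,'red',ce.round(),q.min(0),q.max(0))
    for s,ce,mm in comps(m,25):
        v,uu=np.nonzero(mm);q=bf(onz(c,np.c_[uu,v],0))
        if abs(q[:,1]).max()<100: print(n,'tape',q.min(0),q.max(0))
E
python3 look.py
```

```text
t 9.0 bar bay x,y mm -255.06450986911236 0.3657007365228763 heading err deg 0.015004823525606503 axle y 0.3761760793712361 F along/lat/z 1.1451937099057852 -2.426960701163442 4.959432364833414 T [ 0.219  -0.2356 -0.0217]
wrist bar y -61.407795975755015 52.24357052820432 x0 -99.27084887747812 tilt deg 0.3277866449209114
scene red [326. 203.] [-149.454   -24.2612] [-120.9454   -3.3429]
scene red [290. 225.] [-264.4906   17.1232] [-244.856    61.2403]
scene red [319. 233.] [-265.1005  -59.6123] [-247.4654   -9.7632]
scene tape [-240.3639  -71.6959] [ -3.8677 -53.8208]
scene tape [-239.8063   56.9338] [-204.3431   70.6873]
side red [242. 175.] [-257.7402  -59.6182] [-246.9427  -33.317 ]
side red [271. 186.] [-262.9038   10.0507] [-243.6313   66.4543]
side red [224. 217.] [-114.7252  -11.6667] [-90.6959  11.9261]
side tape [-239.5649   48.548 ] [ 1.6704 72.4702]
```

move_arm(plan=[-0.02,0.11,0,0,0,0,-0.04,0.22,0,0,0,0,-0.06,0.33,0,0,0,0,-0.08,0.44,0,0,0,0,-0.09,0.51,0,0,0,0,-0.1,0.55,0,0,0,0,-0.1,0.55,0,0,0,0])

```text
time_s: 10.02
eef_pos: [0.5819, 0.0412, 0.0954]
eef_rot: [0.0, 0.996, 0.088, 0.002]
wrist_force: [2.8, 0.1, 6.8]
opening: 0.119
grasp_force: 58.9
```

```bash
python3 - <<'E'
from chk import *
a=cam('scene');b=cam('side')
bp=lambda x,y,z:np.r_[BO+x*bd+y*l,z]
q=proj(a,bp(-.03,0,.07))[0].astype(int);r=proj(b,bp(-.03,0,.07))[0].astype(int)
f=lambda c,q:cv2.resize(c['pixels'][q[1]-38:q[1]+38,q[0]-50:q[0]+50],(400,304),interpolation=cv2.INTER_CUBIC)
cv2.imwrite('pics/n1.png',np.hstack([f(a,q),f(b,r)])[:,:,::-1])
for n,c,o_ in(('a',a,q),('b',b,r)):
  for x in(-.004,-.014,-.024,-.034): print(n,x,(4*(proj(c,bp(x,-.0,.078))[0]-o_+[50,38])).round())
E
```

```text
t 10.025 bar bay x,y mm -227.63499614354882 0.26212610793844154 heading err deg -0.012395535522679656 axle y 0.25347239170920166 F along/lat/z -0.4346275357914981 -2.8093223286204823 6.758703537627729 T [ 0.0848 -0.3611 -0.0352]
a -0.004 [211. 127.]
a -0.014 [207. 134.]
a -0.024 [204. 142.]
a -0.034 [200. 149.]
b -0.004 [174. 176.]
b -0.014 [185. 164.]
b -0.024 [195. 153.]
b -0.034 [206. 142.]
```

View pics/n1.png

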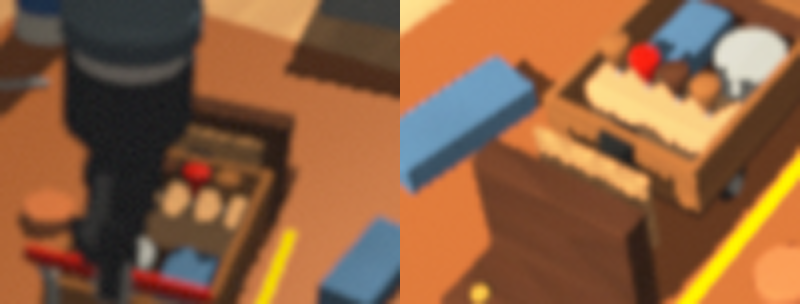

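The right panel shows the nose at (615,148) just short of the cork's front edge, about (590,155), and central. I'll creep in, watching the force.

move_arm(plan=[-0.004,0.02,0,0,0,0,-0.007,0.04,0,0,0,0,-0.007,0.04,0,0,0,0])

```text
time_s: 10.5
eef_pos: [0.5816, 0.043, 0.0954]
eef_rot: [0.0, 0.996, 0.088, 0.002]
wrist_force: [2.6, 0.7, 5.2]
opening: 0.113
grasp_force: 58.9
```

move_arm(plan=[-0.004,0.02,0,0,0,0,-0.007,0.04,0,0,0,0,-0.007,0.04,0,0,0,0])

```text
time_s: 10.88
eef_pos: [0.5812, 0.045, 0.0955]
eef_rot: [0.0, 0.996, 0.088, 0.002]
wrist_force: [1.7, 0.6, 5.6]
opening: 0.113
grasp_force: 58.9
```

move_arm(plan=[-0.002,0.01,0,0,0,0,-0.004,0.02,0,0,0,0,-0.004,0.02,0,0,0,0])

```text
time_s: 11.25
eef_pos: [0.5811, 0.0459, 0.0955]
eef_rot: [0.0, 0.996, 0.088, 0.002]
wrist_force: [2.5, 0.5, 5.9]
opening: 0.115
grasp_force: 58.9
```

move_arm(plan=[-0.002,0.01,0,0,0,0,-0.004,0.02,0,0,0,0,-0.004,0.02,0,0,0,0])

```text
time_s: 11.62
eef_pos: [0.5809, 0.0469, 0.0955]
eef_rot: [0.0, 0.996, 0.088, 0.002]
wrist_force: [2.0, -1.0, 6.7]
opening: 0.115
grasp_force: 58.9
```

move_arm(plan=[-0.002,0.01,0,0,0,0,-0.003,0.015,0,0,0,0,-0.003,0.015,0,0,0,0])

```text
time_s: 12.0
eef_pos: [0.5808, 0.0476, 0.0955]
eef_rot: [0.0, 0.996, 0.088, 0.002]
wrist_force: [2.6, 1.0, 6.0]
opening: 0.111
grasp_force: 58.9
```

move_arm(plan=[-0.002,0.01,0,0,0,0,-0.004,0.02,0,0,0,0,-0.004,0.02,0,0,0,0])

```text
time_s: 12.38
eef_pos: [0.5806, 0.0486, 0.0955]
eef_rot: [0.0, 0.996, 0.088, 0.002]
wrist_force: [3.4, -1.2, 5.3]
opening: 0.117
grasp_force: 58.9
```

move_arm(plan=[-0.002,0.01,0,0,0,0,-0.004,0.02,0,0,0,0,-0.004,0.02,0,0,0,0])

```text
time_s: 12.75
eef_pos: [0.5804, 0.0497, 0.0955]
eef_rot: [0.0, 0.996, 0.088, 0.002]
wrist_force: [2.5, -0.3, 5.4]
opening: 0.114
grasp_force: 58.9
```

move_arm(plan=[-0.002,0.01,0,0,0,0,-0.004,0.02,0,0,0,0,-0.004,0.02,0,0,0,0])

```text
time_s: 13.12
eef_pos: [0.5802, 0.0506, 0.0955]
eef_rot: [0.0, 0.996, 0.088, 0.002]
wrist_force: [2.1, 0.5, 5.4]
opening: 0.113
grasp_force: 58.9
```

move_arm(plan=[-0.002,0.01,0,0,0,0,-0.004,0.02,0,0,0,0,-0.004,0.02,0,0,0,0])

```text
time_s: 13.5
eef_pos: [0.5801, 0.0508, 0.0955]
eef_rot: [0.001, 0.996, 0.088, 0.002]
wrist_force: [2.5, -4.5, 4.9]
opening: 0.116
grasp_force: 58.9
```

Contact: the force is about 4.5 N and the arm is held back by 0.8 mm. Half a millimetre more, then I'll hold.

move_arm(plan=[-0.001,0.005,0,0,0,0,-0.001,0.008,0,0,0,0,-0.001,0.008,0,0,0,0,-0.001,0.008,0,0,0,0])

```text
time_s: 14.0
eef_pos: [0.5801, 0.0508, 0.0955]
eef_rot: [0.001, 0.996, 0.088, 0.002]
wrist_force: [2.1, -4.1, 5.4]
opening: 0.114
grasp_force: 58.9
```

```bash
python3 chk.py
```

```text
t 14.0 bar bay x,y mm -217.86902640825116 0.24969829546265904 heading err deg -0.03109019980894131 axle y 0.22799324245705294 F along/lat/z -4.438398020050632 -1.309254486696415 5.362070231883208 T [-0.7757 -0.4716 -0.0088]
```

move_arm(plan=[-0.001,0.005,0,0,0,0,-0.001,0.008,0,0,0,0,-0.001,0.008,0,0,0,0])

```text
time_s: 14.38
eef_pos: [0.5802, 0.0509, 0.0955]
eef_rot: [0.002, 0.996, 0.088, 0.002]
wrist_force: [3.5, -7.1, 5.5]
opening: 0.115
grasp_force: 58.9
```

move_arm(plan=[0,0,0,0,0,0,0,0,0,0,0,0,0,0,0,0,0,0])

```text
time_s: 14.75
eef_pos: [0.5802, 0.0508, 0.0956]
eef_rot: [0.002, 0.996, 0.088, 0.002]
wrist_force: [3.3, -6.9, 5.4]
opening: 0.111
grasp_force: 58.9
```

move_arm(plan=[0,0,0,0,0,0,0,0,0,0,0,0,0,0,0,0,0,0])

```text
time_s: 15.12
eef_pos: [0.5802, 0.0508, 0.0955]
eef_rot: [0.002, 0.996, 0.088, 0.002]
wrist_force: [3.0, -6.5, 5.1]
opening: 0.114
grasp_force: 58.9
```

Held steadily at about 6.5–7 N for over 0.7 s. I'll ease off, then release and lift.

move_arm(plan=[0.001,-0.006,0,0,0,0,0.002,-0.012,0,0,0,0,0.003,-0.016,0,0,0,0])

```text
time_s: 15.5
eef_pos: [0.5802, 0.0508, 0.0955]
eef_rot: [0.001, 0.996, 0.088, 0.002]
wrist_force: [2.2, -3.6, 5.6]
opening: 0.119
grasp_force: 58.9
```

move_arm(plan=[0,0,0,0,0,0,0,0,0,0,0,0,0,0,0,0,0,0,0,0,0,0,0,0,0,0,0,0,0,0], grip=50)

```text
time_s: 16.12
eef_pos: [0.5785, 0.0519, 0.0942]
eef_rot: [-0.0, 0.996, 0.088, -0.0]
wrist_force: [0.7, 0.1, -0.1]
opening: 0.586
grasp_force: 0.0
```

move_arm(plan=[0,0,0.15,0,0,0,0,0,0.4,0,0,0,0,0,0.9,0,0,0,0,0,1.6,0,0,0,0,0,2.4,0,0,0,0,0,3,0,0,0,0,0,3,0,0,0])

```text
time_s: 17.0
eef_pos: [0.5806, 0.0516, 0.2486]
eef_rot: [0.001, 0.996, 0.088, 0.004]
wrist_force: [-0.3, -1.2, -0.3]
opening: 0.584
grasp_force: 0.0
```

```bash
python3 - <<'E'
from chk import *
bf=lambda P:(P[:,:2]-BO)@np.c_[bd,l]*1000
for n in('wrist','scene','side'):
    c=cam(n); np.save(f'{n}4.npy',c,allow_pickle=True)
    m2=mask(c,(0,170,60),(7,255,255))|mask(c,(174,170,60),(180,255,255))
    for s,ce,mm in comps(m2,40):
        v,uu=np.nonzero(mm);q=bf(onz(c,np.c_[uu,v],.11))
        if abs(q[:,1]).max()<110 and q[:,0].min()>-350: p=np.polyfit(q[:,1],q[:,0],1);print(n,'red',ce.round(),q.min(0),q.max(0),np.rad2deg(p[0]))
W,a,b=[np.load(f'{n}4.npy',allow_pickle=True).item() for n in('wrist','scene','side')]
bp=lambda x,y,z:np.r_[BO+x*bd+y*l,z]
def f(c):
    q=proj(c,bp(-.1,0,.05))[0].astype(int); y0=max(q[1]-50,0);x0=max(q[0]-50,0)
    return cv2.resize(c['pixels'][y0:y0+100,x0:x0+100],(400,400),interpolation=cv2.INTER_CUBIC)
cv2.imwrite('pics/f1.png',np.hstack([f(a),f(b)])[:,:,::-1])
E
```

```text
t 17.0 bar bay x,y mm -217.18080432695783 -0.2891138317711979 heading err deg -0.016261437290173722 axle y -0.30046645649159365 F along/lat/z -1.0961956103642345 0.4790789876428381 -0.3149441233761686 T [0.035  0.0121 0.0173]
wrist red [281. 188.] [-223.6473  -59.5195] [-210.4465   63.3733] 0.3904625190987098
wrist red [116. 178.] [-94.1112 -22.1539] [-72.4413  -5.4853] 14.692924705569416
scene red [308. 219.] [-228.2687  -58.3967] [-205.3098   65.5631] 2.4196761173039123
side red [252. 190.] [-226.9822  -59.8558] [-206.8215   64.2951] 0.11780696105989884
side red [214. 227.] [-78.5077 -12.7072] [-54.3255  12.3483] 25.738334635292155
```

View pics/f1.png

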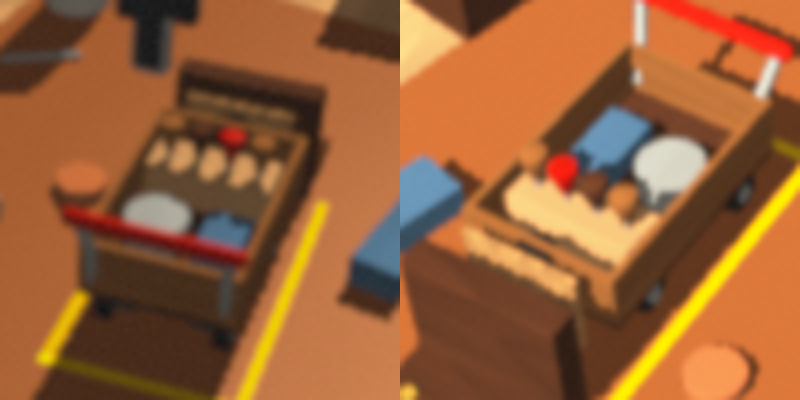

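Final view: the caddy is square in the bay with its bar about 2 mm off centre and 0.4° off square. The nose is at the cork at about (545,245), the left castor trails at (652,293), and the arm is clear.

```bash
python3 -c "
from bench import ctrl
print(ctrl.hand_in())"
```

```text
the job is handed in; nothing more can be done
None
```

I rolled the brown caddy nose first into the bay, held its nose against the cork at about 6.5–7 N (wrist-force reading) for over 0.7 s, released it about 2 mm off centre and within 0.5° of square, and handed in at 17 s; the left castor was seen trailing straight at the end, the right one was last seen trailing before the S-curve.

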